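# Clear the setting bed, then set and cam-lock the stove-stand leg

## Robot

A 6-joint arm with a two-finger parallel gripper is mounted at the origin on the work surface. World frame = base frame: x ahead of the robot, y to its left, z up, the work surface at z = 0. Lengths are in m, angles in rad, forces in N, time in s.
With the tool pointing down it reaches from about 0.25 to 0.775 m from the base axis. Payload 4 kg.
Tool frame: the origin (TCP) lies between the finger pads, 19 mm behind the fingertips; this is the grasp point; z points along the fingers, y is the line along which they close (so a half turn about z gives the same grasp; the last joint's range is limited). The gripper opens to 94 mm and grips with 3 to 60 N. Pads are 16 mm wide; open, the fingers measure 119 mm over their backs; the gripper's body (75 mm by 177 mm) begins 78 mm behind the grasp point.
Start: joints at [-1.282, 0.087, 1.371, -0, 1.684, -0.103], TCP at [0.21, -0.508, 0.224] pointing down, gripper open.
Joint ranges: [-3.1, 3.1], [-0.76, 2.03], [0.27, 2.55], [-1.08, 4.22], [0.17, 2.65], [-2.57, 2.57]. Speed limits (rad/s): [2.79, 2.79, 3.14, 3.14, 3.14, 3.14].

## Interface

Orientations are given as [roll, pitch, yaw] about the fixed x, y, z axes, in that order (R = Rz(yaw) Ry(pitch) Rx(roll)).
In Python, from bench import * gives the robot as it stands.
- The arm moves only by the tool move_arm, never from a script. Its argument "steps" is one flat list of numbers, 7 for each row, row after row: the turn, a rotation vector about the world's x, y, z in rad, then the shift along the world's x, y, z in m, then the opening, from 0 (shut) to 1 (fully open). A call has 1 to 12 rows; each row is the pose to reach, as a shift and turn from the pose commanded when the call began; what a row does not reach only later rows make up. A row lasts 1/10 s, in which the tool goes at most 50 mm and 8.59 degrees, less where a joint would pass 70% of its speed; a pose out of reach is approached as far as the arm can. A call with a gripper value outside its range is refused whole. The fingers move at their own pace and stop on an object; the grip force is fixed at half the most. Time passes only in rows, so rows that repeat a pose let the fingers close. It gives the time, the measured TCP pose, the force, the opening and the grip force at its end, in the units of the state.
- get_obs(): the state, without advancing time (a new reading comes with each control period).
- snapshot(name): name is "scene" or "top" or "wrist"; returns (picture, depth): 420x560x3 uint8, red, green, blue; 420x560 float32, m along the optical axis (not along the pixel's ray), 0 where there is no reading.
- camera_model(name): a dict with "fx", "fy", "cx", "cy" (pixels), "k1" (the pictures are not rectified: a ray, as slopes to the right and down, at radius r is drawn at 1 + k1 r^2 times it, then the intrinsics apply), "rvec" (rotation vector, rad) and "tvec" (3), from world to camera coordinates, as OpenCV has them. Camera axes: x right, y down, z forward; pixel columns grow to the right and rows downward; lengths in m; the calibration is good to about 2 mm. A picture is of the moment at which its call begins: read the wrist's pose just before it. camera_model takes no time and is no camera call; for the wrist camera it gives the pose at the moment of the call.
- close_job(): hands the job in; it is judged then, once.
Trained networks look in the newest picture that a camera, given by its name, has taken for a name from the list of things; names that differ only in an ending like _2 or _b are one class to them, and where a whole thing is asked for, a point or a joint stands for the part that bears it (a point fixed in the world has none). Each returns a list of dicts, best first, with "score" (0 to 1); they miss things now and then, are a little off and sometimes report something else, mostly with a low value. They report only what shows in the picture. A call takes as long as a camera call. They do not tell look-alikes from the thing itself.
- silhouettes(camera, target): "pixels" (420x560 bool, what is visible of it) and "uv" ([column, row] in pixels, amid what is visible of it).
- spot_point(camera, target): "uv" ([column, row] in pixels: a listed point, or the origin of a listed thing).
The state is a dict: "time": time; "joint_positions": joint angles; "qvel": joint speeds; "joint_torque": joint torques, N m; "tool_pos": TCP position; "ee_rot": TCP orientation; "wrist_force": force on the tool from outside, world axes, zero at the start; "wrist_torque": the same for the moment, N m; "width": finger opening in m; "finger_force": force on a finger pad.
Only numpy, scipy, OpenCV 4.12 (cv2) and the standard library are available. Lean on these libraries where they do the work, as an engineer would, in place of code of your own. Each camera call takes 0.05 s, during which the arm holds its last target. There are 200 camera calls.

## Task

Pick up the hand brush and with it sweep the three wood scraps off the grey setting bed, over its plain long edge on the robot's side, then stand the brush back on the work surface bristles down, clear of the bed. Then take the black knob on the stove-stand leg, slide the leg out until its red pointer lines up with the yellow mark and, holding it there against its return spring, swing the red cam lever fully closed. Finish still holding the knob with the leg at the mark and the lever closed; touch the scraps only with the brush and leave the other kitchen things where they are.

Things in the scene. Friction and masses are not known exactly. Their poses are not given: they have to be found in the camera images.
- bed: Fixed grey plate, x -190 to 140 mm, y -45 to 45 mm, top at 20 mm; origin at surface level. +x: the way the leg slides out. y = +45 mm: plain long edge on the robot's side. Along -y a dark ledge (y -45 to -67 mm, top at 10 mm) with ticks and the yellow mark. Fixed outer tube and saddles at x -190 to -100 mm, to 52 mm high. From x = -30 mm on it is open and flat while the leg is in.
- mark: Yellow mark, a fixed block 8 (x) x 18 x 7 mm on the ledge, top at 17 mm above the surface; origin under its centre, axes parallel to the bed's. Its x shows the length at which the leg must be held.
- leg_pointer (a point): Red pointer (6 mm wide along x) on the leg's foot, over the ledge, at the same bed x as the knob's axis; to be brought to the mark's x. Leg fully in: x = -60 mm in the bed frame; it slides out up to 160 mm. Foot: black block 50 (x) x 60 mm, top 46 mm above the surface. A spring pulls it in with 4 to 8 N: let go, it runs back, even with the lever closed.
- knob: Upright black rubber knob on the leg's foot, a cylinder of 20 mm diameter standing from 58 to 107 mm above the surface; it spins freely about its upright axis, so the gripper can turn while it holds the leg. Origin on the axis, 50 mm above the surface.
- knob_grip (a point): Point on the knob's axis 85 mm above the surface, a good height for the TCP when the knob is gripped from above (fingertips then clear the lever's arm).
- lever (a joint): Red cam lever's angle about the knob's axis, rad: 0 = fully closed (stop), arm along the leg towards -x of the bed; up to 1.1 open, arm aslant to the robot's side (+y). From above it closes anticlockwise. Friction 0.06 N m, stays where left. Arm 74 mm long from the axis, 48 to 56 mm above the surface.
- lever_fin (a point): Upright red fin on the lever's arm, 20 to 44 mm from the knob's axis, 8 mm thick, 55 to 89 mm above the surface; this point: 32 mm from the axis, 80 mm up. A finger gripping the knob pushes it shut as the gripper turns anticlockwise; contact begins with that finger some 35 deg clockwise of the fin. Come down with one finger 55 deg clockwise of it for clearance.
- brush: Hand brush standing on its bristles; head 130 (x) x 45 mm, bristles (rigid) from 0 to 28 mm, wooden back to 44 mm, and on it a wooden ridge grip 95 (x) x 22 (y) mm from 44 to 78 mm. Origin under its centre at the bristle tips, z up. Mass about 0.22 kg.
- scrap1_mid (a point): Centre of a loose wood scrap, 20 x 15 x 14 mm, about 12 g, lying on the bed between x 10 and 100 mm of the bed; off the bed when it lies on the work surface beyond the plain edge.
- scrap2_mid (a point): Centre of a loose wood scrap, 20 x 15 x 14 mm, about 12 g, lying on the bed between x 10 and 100 mm of the bed; off the bed when it lies on the work surface beyond the plain edge.
- scrap3_mid (a point): Centre of a loose wood scrap, 20 x 15 x 14 mm, about 12 g, lying on the bed between x 10 and 100 mm of the bed; off the bed when it lies on the work surface beyond the plain edge.
- cup: Green enamel cup, 84 mm across, 80 mm high, bystander; origin under its centre.
- colander: Stainless colander, 200 mm across, 85 mm high, bystander; origin under its centre.
- silicone_lid: Tan silicone lid, 170 mm across, 26 mm high, bystander; origin under its centre.
- jar: Glass jar with steel cap, 60 mm across, 85 mm high, bystander; origin under its centre.
Mind the look-alikes: they are no part of the job. What is meant by the brush is not green, orange or purple, and is the larger of those in its own colour.

How it is judged:
By the outcome, as a careful person would: the job done as asked, in the order asked, and still so for the second after the job is handed in, while the arm keeps its last pose, push and grip.
It also fails if it takes over 61 s, if anything falls off the work surface, if the arm or the gripper's body presses on something with over 40 N, if the wrist force passes 120 N, or if a joint passes its speed limit or range.

## Working session

There is one attempt and no reset: what is moved stays moved. The work goes in short steps, Python scripts to look and compute and a tool call to move; the robot and the scene stay as the last step left them, time stands still between calls to the robot, and variables do not carry over. Pictures are saved under pics/ and viewed, at most 10 in all, crops included, and the job is handed in when it is done.

Besides the shell and the picture viewer there is one more tool, called after "Request:" as name(argument=value, ...) on one line, values as JSON. move_arm: Moves the arm, as the interface text tells. Its arguments: {"type":"object","properties":{"steps":{"type":"array"}},"required":["steps"]}

```bash
mkdir -p pics; cat > h.py <<'E'
from bench import *
import numpy as np, cv2
from scipy.spatial.transform import Rotation as R
def ray(m,uv):
    x=(np.array(uv,float).reshape(-1,2)-[m['cx'],m['cy']])/[m['fx'],m['fy']]
    u=x.copy()
    for _ in range(20): u=x/(1+m['k1']*(u**2).sum(1,keepdims=True))
    return np.c_[u,np.ones(len(u))]
def cam(m):
    Rm=cv2.Rodrigues(np.array(m['rvec'],float))[0]; return Rm,-Rm.T@np.array(m['tvec'],float).ravel()
def at_z(m,uv,z):
    Rm,c=cam(m); d=ray(m,uv)@Rm; return c+d*((z-c[2])/d[:,2])[:,None]
def by_depth(m,uv,dep):
    Rm,c=cam(m); uv=np.array(uv).reshape(-1,2); dd=dep[uv[:,1].astype(int),uv[:,0].astype(int)]
    return c+(ray(m,uv)*dd[:,None])@Rm
def save(n,p): cv2.imwrite('pics/'+n+'.png',p[:,:,::-1])
E
python3 - <<'E'
from h import *
for c in ('top','scene'):
    p,d=snapshot(c); save(c+'0',p); np.save(c+'_d.npy',d); m=camera_model(c)
    print(c,{k:np.round(v,3) for k,v in m.items()})
    for t in ['brush','bed','knob_grip','lever_fin','leg_pointer','mark','scrap1_mid','cup','colander','silicone_lid','jar']:
        print(t,[(np.round(r['uv']),round(r['score'],2)) for r in spot_point(c,t)[:4]])
E
```

```text
top {'fx': np.float64(441.73), 'fy': np.float64(441.73), 'cx': np.float64(282.274), 'cy': np.float64(210.428), 'k1': np.float64(0.017), 'rvec': array([ 2.104, -2.144,  0.162]), 'tvec': array([0.081, 0.542, 1.429])}
brush [(array([220., 284.]), 0.82), (array([170., 274.]), 0.82), (array([260., 264.]), 0.77), (array([219., 232.]), 0.58)]
bed [(array([341., 224.]), 0.97)]
knob_grip [(array([365., 219.]), 0.43)]
lever_fin [(array([316., 220.]), 0.61), (array([372., 228.]), 0.56), (array([364., 217.]), 0.55)]
leg_pointer [(array([329., 227.]), 0.73), (array([358., 209.]), 0.55)]
mark []
scrap1_mid [(array([338., 217.]), 0.53), (array([358., 221.]), 0.18)]
cup [(array([161., 232.]), 0.88)]
colander [(array([248., 150.]), 0.71)]
silicone_lid [(array([178., 185.]), 0.88)]
jar [(array([420., 249.]), 0.81), (array([340., 218.]), 0.49), (array([328., 228.]), 0.15)]
scene {'fx': np.float64(446.334), 'fy': np.float64(446.334), 'cx': np.float64(278.43), 'cy': np.float64(208.47), 'k1': np.float64(-0.073), 'rvec': array([ 2.382,  0.865, -0.26 ]), 'tvec': array([-0.47 , -0.208,  1.365])}
brush [(array([313., 159.]), 0.97), (array([260., 132.]), 0.94), (array([247., 167.]), 0.91), (array([284., 195.]), 0.6)]
bed [(array([214., 263.]), 0.72)]
knob_grip [(array([236., 239.]), 0.72), (array([189., 264.]), 0.43)]
lever_fin [(array([178., 266.]), 0.81), (array([344., 127.]), 0.35)]
leg_pointer [(array([212., 286.]), 0.66)]
mark [(array([240., 259.]), 0.47)]
scrap1_mid [(array([216., 256.]), 0.6), (array([179., 266.]), 0.43)]
cup [(array([345., 129.]), 0.72)]
colander [(array([371., 240.]), 0.81), (array([384., 161.]), 0.39)]
silicone_lid [(array([384., 162.]), 0.61)]
jar [(array([110., 312.]), 0.89), (array([208., 285.]), 0.52)]
```

```bash
python3 - <<'E'
import cv2,numpy as np
a=cv2.imread('pics/top0.png')[120:310,130:450]; b=cv2.imread('pics/scene0.png')[100:340,80:420]
cv2.imwrite('pics/topc.png',cv2.resize(a,None,fx=2.5,fy=2.5,interpolation=cv2.INTER_CUBIC))
cv2.imwrite('pics/scenec.png',cv2.resize(b,None,fx=2.35,fy=2.35,interpolation=cv2.INTER_CUBIC))
E
```

```text
(no output)
```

View pics/topc.png

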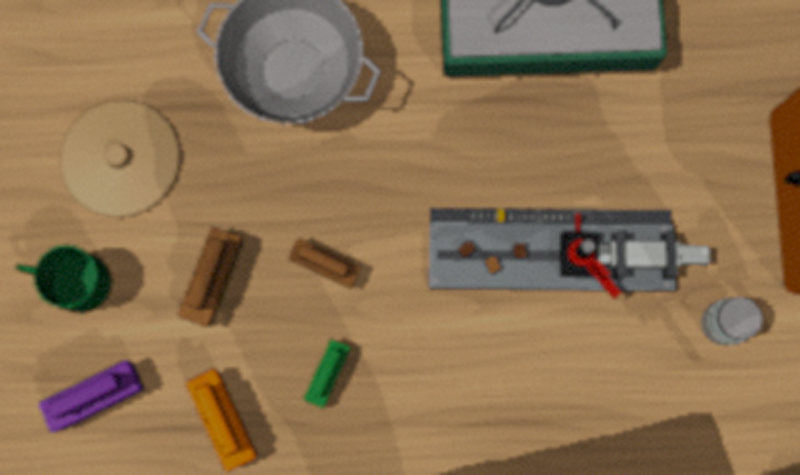

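View pics/scenec.png

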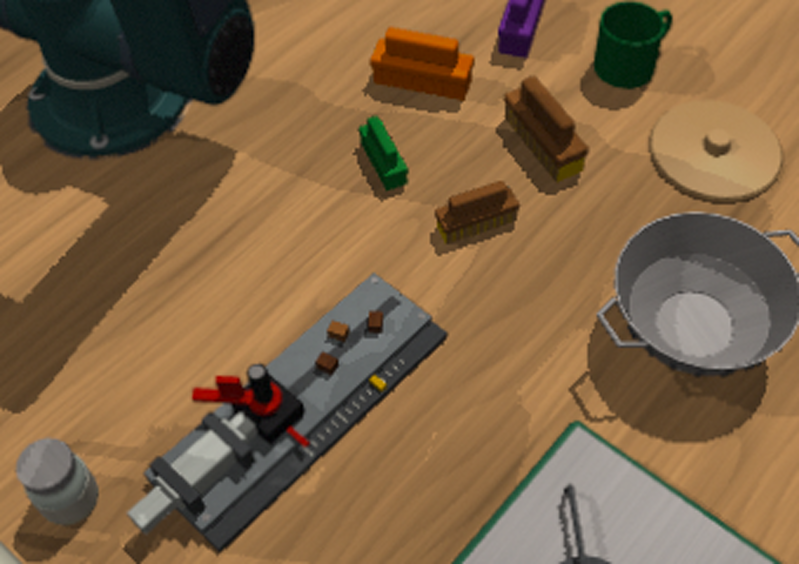

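The top crop (2.5x, offset 130,120) shows the bed with its +x end on the image left, the yellow mark at full pixel (330,206), knob near (365,219) with the red lever open toward the robot's side, and scraps at (317,220), (327,226) and (338,220).
Brush candidates: large brown (215,230), small brown (260,225), purple (166,278), orange (219,288), green (260,269). The large brown one fits, because it is not green, orange or purple and is the bigger of the two brown ones. The enlarged crop confirms this.

```bash
cat >> h.py <<'E'
def cloud(m,d):
    v,u=np.indices(d.shape); P=by_depth(m,np.c_[u.ravel(),v.ravel()],d).reshape(*d.shape,3); P[d<=0]=np.nan; return P
def rect(P):
    return cv2.minAreaRect((P[:,:2]*1000).astype(np.float32))
E
python3 - <<'E'
from h import *
m=camera_model('top'); d=np.load('top_d.npy'); P=cloud(m,d); p=cv2.imread('pics/top0.png')
U=np.indices(d.shape)[1];V=np.indices(d.shape)[0]
def reg(u0,u1,v0,v1,z0,z1): return P[(U>=u0)&(U<=u1)&(V>=v0)&(V<=v1)&(P[...,2]>z0)&(P[...,2]<z1)]
for n,b in (('big',(198,232,205,255)),('small',(240,282,210,240))):
    for z0,z1 in ((.06,.1),(.03,.055),(.03,.1)):
        q=reg(*b,z0,z1); print(n,z0,len(q),rect(q), 'zmed',np.median(q[:,2]))
print('table z',np.nanmedian(P[240:280,300:400,2]))
q=reg(295,410,195,240,.014,.026); print('bedtop',len(q),rect(q))
q=reg(295,410,195,240,.006,.08); print('bedall',len(q),rect(q))
hsv=cv2.cvtColor(p,cv2.COLOR_BGR2HSV)
def com(mask,z):
    v,u=np.nonzero(mask); return len(u),(u.mean().round(1),v.mean().round(1)),at_z(m,[u.mean(),v.mean()],z)[0].round(4)
B=(U>295)&(U<410)&(V>195)&(V<245)
print('yellow',com(B&(V<212)&(hsv[...,0]>20)&(hsv[...,0]<33)&(hsv[...,1]>150),.017))
red=B&((hsv[...,0]<6)|(hsv[...,0]>174))&(hsv[...,1]>150)&(hsv[...,2]>110)
print('ptr',com(red&(V<212),.04)); 
v,u=np.nonzero(red&(V>=212)); print(np.c_[u,v,(P[v,u]*1000)].astype(int)[::2].tolist())
q=reg(350,380,205,230,.06,.12); print('knob',(q*1000).astype(int).tolist())
q=reg(305,345,212,232,.028,.045); print('scraps',(q*1000).astype(int).tolist())
for n,b,z in (('cup',(145,180,215,250),.03),('jar',(405,440,235,262),.03),('lid',(150,210,155,210),.01),('col',(205,285,110,172),.03)):
    q=reg(*b,z,.15);print(n,q.min(0).round(3),q.max(0).round(3))
o=get_obs(); print(o['tool_pos'],o['ee_rot'],o['time'])
E
```

```text
big 0.06 214 ((483.0238342285156, 301.0406799316406), (23.98297691345215, 95.2348861694336), 70.50896453857422) zmed 0.07689476559381836
big 0.03 309 ((482.4010314941406, 300.54638671875), (45.97426223754883, 129.27984619140625), 69.65555572509766) zmed 0.04337311644212405
big 0.03 533 ((482.4010314941406, 300.54638671875), (45.97426223754883, 129.27984619140625), 69.65555572509766) zmed 0.04713520494075607
small 0.06 24 ((501.83905029296875, 150.48822021484375), (58.997406005859375, 10.37877082824707), 65.79265594482422) zmed 0.06146464817496178
small 0.03 163 ((499.0387268066406, 147.7437286376953), (94.20246124267578, 33.048133850097656), 63.92836380004883) zmed 0.03402251569493453
small 0.03 243 ((499.0387268066406, 147.7437286376953), (94.20246124267578, 33.048133850097656), 63.92836380004883) zmed 0.03844422878790077
table z 0.0006104708751810684
bedtop 1728 ((514.9791259765625, -158.05393981933594), (326.0410461425781, 111.2811279296875), 88.86634063720703)
bedall 3285 ((521.40234375, -167.21099853515625), (390.55572509765625, 156.85726928710938), 88.74298858642578)
yellow (15
[... 3989 characters left out ...]
499, -108, 32], [500, -112, 30], [496, -67, 38], [497, -71, 29], [495, -74, 42], [496, -78, 34], [494, -68, 30], [493, -71, 31], [492, -74, 39], [493, -77, 36], [493, -81, 33], [493, -84, 35], [491, -14, 30], [489, -71, 36], [490, -74, 32], [489, -77, 36], [490, -81, 31], [489, -84, 34], [486, -74, 32], [486, -77, 37], [486, -81, 33], [486, -84, 34], [482, -74, 38], [483, -77, 35], [482, -80, 36], [484, -84, 28], [480, -74, 28]]
cup [0.44 0.44 0.03] [0.522 0.524 0.086]
jar [ 0.381 -0.411  0.031] [ 0.439 -0.354  0.095]
lid [0.576 0.327 0.01 ] [0.736 0.516 0.033]
col [0.678 0.07  0.03 ] [0.877 0.312 0.096]
[ 0.21000383 -0.50834671  0.2242904 ] [3.14152307e+00 2.62527636e-05 3.91777660e-01] 1.2
```

Request:
move_arm(steps=[0,0,1.7,0.18,0.55,0,1,0,0,1.7,0.18,0.55,0,1,0,0,1.7,0.18,0.55,0,1,0,0,1.7,0.18,0.55,0,1,0,0,1.7,0.18,0.55,0,1,0,0,1.7,0.18,0.55,0,1,0,0,1.7,0.18,0.55,0,1,0,0,1.7,0.18,0.55,0,1,0,0,1.7,0.18,0.55,0,1,0,0,1.7,0.18,0.55,0,1,0,0,1.7,0.18,0.55,0,1,0,0,1.7,0.18,0.55,0,1])

```text
time: 2.4
tool_pos: [0.3903, 0.0448, 0.2246]
ee_rot: [3.14, -0.0, 2.099]
wrist_force: [0.1, -0.2, 0.3]
width: 0.0939
finger_force: 0.0
```

Request:
move_arm(steps=[0,0,0.69,0.092,0.256,0,1,0,0,0.69,0.092,0.256,0,1,0,0,0.69,0.092,0.256,0,1,0,0,0.69,0.092,0.256,0,1,0,0,0.69,0.092,0.256,0,1,0,0,0.69,0.092,0.256,0,1,0,0,0.69,0.092,0.256,0,1,0,0,0.69,0.092,0.256,0,1])

```text
time: 3.2
tool_pos: [0.4818, 0.2975, 0.2239]
ee_rot: [-3.14, -0.0, 2.782]
wrist_force: [-0.1, 0.3, -0.0]
width: 0.094
finger_force: 0.0
```

```bash
python3 - <<'E'
from h import *
o=get_obs(); print(o['tool_pos'].round(4) if hasattr(o['tool_pos'],'round') else o['tool_pos'],o['ee_rot'],o['joint_positions'])
m=camera_model('wrist'); p,d=snapshot('wrist'); save('w1',p)
P=cloud(m,d); q=P[np.isfinite(P[...,2])]; 
near=np.hypot(q[:,0]-.4825,q[:,1]-.3005)<.09
a=q[near&(q[:,2]>.068)&(q[:,2]<.09)]; b=q[near&(q[:,2]>.035)&(q[:,2]<.055)]
print(len(a),rect(a) if len(a) else 0,len(b),rect(b) if len(b) else 0)
E
```

```text
[0.4818 0.2975 0.2239] [-3.14034886e+00 -4.09713405e-04  2.78235112e+00] [ 4.53310074e-01  1.24394484e-01  1.33076839e+00 -5.61652191e-04
  1.68761455e+00 -7.58310104e-01]
1833 ((483.5833435058594, 303.1678771972656), (21.955120086669922, 93.7767562866211), 69.19202423095703) 2430 ((483.4881896972656, 303.31500244140625), (45.118404388427734, 128.65902709960938), 69.50679779052734)
```

View pics/w1.png

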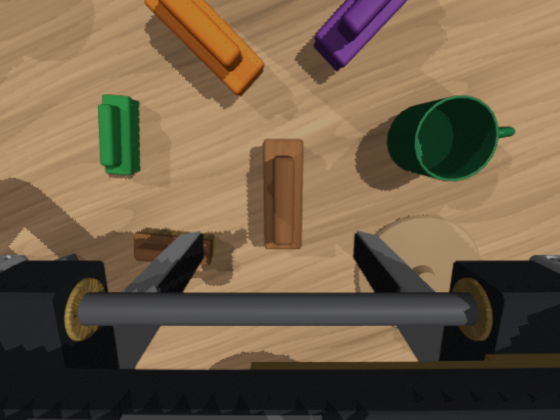

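The wrist view shows the large brown brush at (283,193) between the fingers. The refined centre is (0.4835, 0.303), and the yaw already matches.

Request:
move_arm(steps=[0,0,0,0.001,0.003,-0.05,1,0,0,0,0.001,0.003,-0.1,1,0,0,0,0.001,0.003,-0.14,1,0,0,0,0.001,0.003,-0.156,1,0,0,0,0.001,0.003,-0.156,1,0,0,0,0.001,0.003,-0.156,0,0,0,0,0.001,0.003,-0.156,0,0,0,0,0.001,0.003,-0.156,0,0,0,0,0.001,0.003,-0.156,0,0,0,0,0.001,0.003,-0.156,0,0,0,0,0.001,0.003,-0.156,0,0,0,0,0.001,0.003,-0.156,0])

```text
time: 4.45
tool_pos: [0.483, 0.3007, 0.0683]
ee_rot: [3.142, -0.0, 2.782]
wrist_force: [-0.5, -0.2, -0.6]
width: 0.0415
finger_force: 0.0
```

Request:
move_arm(steps=[0,0,0,0,0,0,0,0,0,0,0,0,0,0,0,0,0,0,0,0,0,0,0,0,0,0,0,0,0,0,0,0,0,0,0,0,0,0,0,0,0,0,0,0,0,0,0,0.02,0,0,0,0,0,0,0.05,0,0,0,0,0,0,0.09,0,0,0,0,0,0,0.12,0,0,0,0,0,0,0.12,0])

```text
time: 5.55
tool_pos: [0.4854, 0.3018, 0.194]
ee_rot: [3.134, 0.007, 2.782]
wrist_force: [0.6, -0.2, -1.5]
width: 0.022
finger_force: 30.0
```

Request:
move_arm(steps=[0,0,-0.15,0.007,-0.045,0,0,0,0,-0.3,0.015,-0.09,0,0,0,0,-0.44,0.025,-0.135,0,0,0,0,-0.58,0.035,-0.18,0,0,0,0,-0.72,0.045,-0.225,0,0,0,0,-0.86,0.055,-0.27,0,0,0,0,-1.0,0.065,-0.315,0,0,0,0,-1.14,0.07,-0.35,0,0,0,0,-1.232,0.075,-0.37,0,0,0,0,-1.232,0.075,-0.379,0,0,0,0,-1.232,0.075,-0.379,0,0,0,0,-1.232,0.075,-0.379,0,0])

```text
time: 6.75
tool_pos: [0.5574, -0.0773, 0.1872]
ee_rot: [-3.14, -0.001, 1.552]
wrist_force: [0.5, -0.6, -1.9]
width: 0.022
finger_force: 30.0
```

```bash
python3 - <<'E'
from h import *
o=get_obs(); print(o['tool_pos'],o['ee_rot'],o['wrist_force'],o['joint_positions'])
m=camera_model('wrist'); p,d=snapshot('wrist'); save('w2',p)
P=cloud(m,d); q=P[np.isfinite(P[...,2])]
b=q[(abs(q[:,0]-.558)<.05)&(abs(q[:,1]+.078)<.09)&(q[:,2]>.12)&(q[:,2]<.175)]
print(len(b),rect(b) if len(b) else 0)
q=q[(q[:,0]>.45)&(q[:,0]<.54)&(q[:,1]>-.15)&(q[:,1]<0)]
s=q[(q[:,2]>.028)&(q[:,2]<.045)]; print(len(s), s.min(0) if len(s) else 0,s.max(0) if len(s) else 0,np.median(q[:,2]))
E
```

```text
[ 0.5574087  -0.07729131  0.18724495] [-3.13978501e+00 -1.18364573e-03  1.55180227e+00] [ 0.487622   -0.61966162 -1.86223644] [-2.38983417e-01  1.26918676e-01  1.40045518e+00  7.61440205e-04
  1.61624116e+00 -2.19956612e-01]
4294 ((557.7904052734375, -77.02400207519531), (128.8354034423828, 45.168426513671875), 88.89337921142578)
707 [ 0.48289531 -0.12079038  0.02823087] [ 0.52085754 -0.03007514  0.03675095] 0.2837055617287704
```

View pics/w2.png

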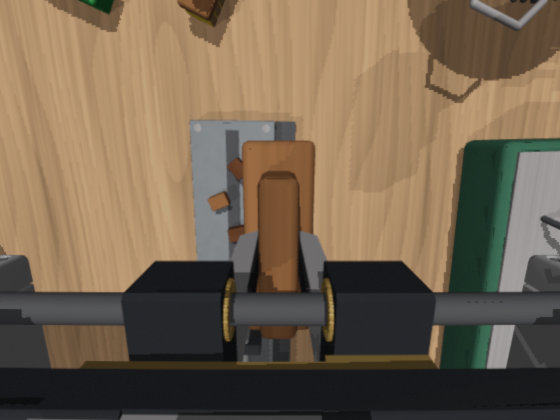

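The wrist view shows the held brush at about (279,240), parallel to the bed and just beyond the scraps at (238,168), (219,202) and (237,233). It spans all three. Lowering it now.

Request:
move_arm(steps=[0,0,0,0.003,0,-0.04,0,0,0,0,0.003,0,-0.07,0,0,0,0,0.003,0,-0.085,0,0,0,0,0.003,0,-0.092,0,0,0,0,0.003,0,-0.096,0,0,0,0,0.003,0,-0.096,0,0,0,0,0.003,0,-0.096,0])

```text
time: 7.5
tool_pos: [0.562, -0.0785, 0.094]
ee_rot: [3.139, 0.001, 1.55]
wrist_force: [0.5, -0.5, -2.3]
width: 0.0218
finger_force: 30.0
```

Request:
move_arm(steps=[0,0,0,-0.01,0,-0.002,0,0,0,0,-0.02,0,-0.002,0,0,0,0,-0.03,0,-0.002,0,0,0,0,-0.04,0,-0.002,0,0,0,0,-0.05,0.001,-0.002,0,0,0,0,-0.06,0.001,-0.002,0,0,0,0,-0.07,0.001,-0.002,0,0,0,0,-0.08,0.001,-0.002,0,0,0,0,-0.09,0.002,-0.002,0,0,0,0,-0.1,0.002,-0.002,0,0,0,0,-0.11,0.002,-0.002,0,0,0,0,-0.12,0.002,-0.002,0])

```text
time: 8.7
tool_pos: [0.4402, -0.0763, 0.0903]
ee_rot: [3.142, 0.0, 1.55]
wrist_force: [0.6, 0.4, -2.2]
width: 0.0218
finger_force: 30.0
```

Request:
move_arm(steps=[0,0,0,-0.008,0,0.001,0,0,0,0,-0.015,0,0.001,0,0,0,0,-0.015,0,0.001,0,0,0,0,-0.015,0,0.03,0,0,0,0,-0.015,0,0.07,0,0,0,0,0.0,0.04,0.1,0,0,0,0,0.0,0.08,0.1,0,0,0,0,0.0,0.12,0.1,0,0,0,0,0.0,0.16,0.1,0,0,0,0,0.0,0.16,0.1,0])

```text
time: 9.7
tool_pos: [0.4409, 0.0878, 0.1905]
ee_rot: [3.141, -0.003, 1.556]
wrist_force: [0.5, 0.0, -1.6]
width: 0.0219
finger_force: 30.0
```

```bash
python3 - <<'E'
from h import *
o=get_obs(); print(o['tool_pos'],o['wrist_force'])
p,d=snapshot('scene'); save('s3',cv2.resize(p[180:340,80:320],None,fx=3,fy=3,interpolation=cv2.INTER_CUBIC))
p,d=snapshot('top'); m=camera_model('top'); P=cloud(m,d); save('t3',p)
U=np.indices(d.shape)[1]; q=P[(P[...,0]>.36)&(P[...,0]<.53)&(P[...,1]>-.16)&(P[...,1]<.0)&(P[...,2]<.06)&(P[...,2]>.008)]
a=q[q[:,0]<.456]; print('floor side',(a*1000).astype(int).tolist()); a=q[(q[:,0]>.456)&(q[:,2]>.028)]; print('still on bed',(a*1000).astype(int).tolist())
E
```

```text
[0.44092932 0.08783954 0.19045743] [ 0.51782993  0.04593972 -1.61226379]
floor side [[449, -48, 8], [447, -67, 25], [447, -70, 25], [447, -74, 22], [448, -77, 19], [447, -104, 19], [447, -107, 22], [447, -111, 18], [447, -114, 17], [447, -118, 16], [446, -30, 15], [445, -34, 16], [445, -37, 17], [446, -41, 11], [445, -44, 17], [446, -64, 8], [444, -67, 19], [444, -70, 21], [444, -77, 18], [444, -104, 18], [444, -108, 16], [444, -111, 18], [443, -114, 23], [444, -117, 18], [444, -129, 8], [442, -27, 15], [442, -30, 18], [442, -34, 17], [442, -37, 15], [442, -40, 14], [441, -43, 19], [441, -67, 20], [442, -71, 12], [441, -74, 20], [441, -77, 20], [440, -104, 18], [440, -107, 22], [440, -110, 20], [440, -114, 18], [440, -117, 19], [439, -27, 9], [438, -30, 19], [439, -34, 12], [439, -37, 10], [439, -40, 11], [439, -44, 12], [439, -64, 9], [438, -67, 18], [438, -70, 15], [438, -74, 18], [437, -77, 19], [437, -104, 16], [437, -107, 22], [437, -110, 19], [437, -114, 17], [437, -117, 18], [435, -27, 18], [435, -30, 16], [436, -34, 12], [435, -36, 20], [435, -40, 13], [435, -43, 16], [435, -67, 9], [435, -71, 12], [435, -74, 11], [435, -77, 14], [434, -104, 17], [433, -107, 21], [434, -111, 15], [434, -114, 15], [432, -33, 13], [428, -108, 8], [426, -6, 8], [412, -36, 11], [411, -90, 8], [398, -53, 10], [389, -19, 9], [388, -86, 10], [385, -36, 9], [385, -46, 10], [384, -106, 9], [376, -15, 8], [372, -25, 9], [361, -72, 9], [360, -132, 8], [360, -145, 10]]
still on bed [[525, -29, 28], [512, -38, 28], [510, -112, 28], [509, -159, 29], [509, -8, 29], [508, -52, 29], [500, -68, 30], [499, -135, 32], [494, -48, 28], [476, -94, 29], [466, -107, 28]]
```

View pics/s3.png

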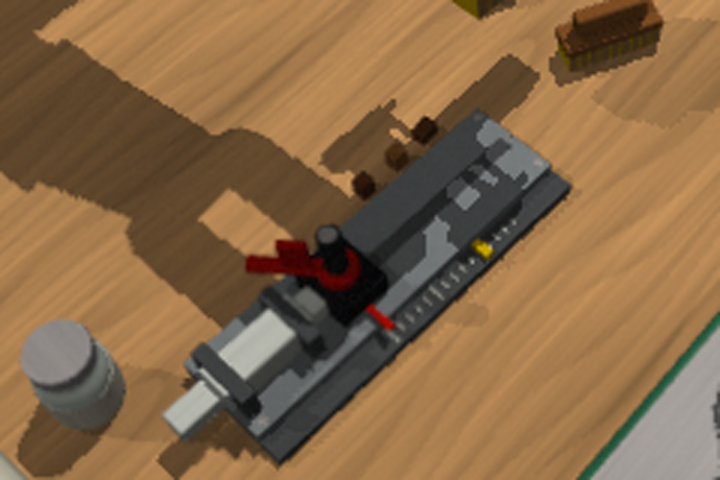

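All three scraps lie on the work surface beyond the plain edge, at crop (427,130), (396,156) and (364,185), and the bed is empty. Returning the brush to its old spot.

Request:
move_arm(steps=[0,0,0,0.01,0.045,0,0,0,0,0,0.02,0.09,0,0,0,0,0,0.03,0.135,0,0,0,0,0,0.04,0.18,0,0,0,0,0,0.042,0.213,0,0,0,0,0,0.042,0.213,-0.02,0,0,0,0,0.042,0.213,-0.06,0,0,0,0,0.042,0.213,-0.095,0,0,0,0,0.042,0.213,-0.11,0,0,0,0,0.042,0.213,-0.117,0,0,0,0,0.042,0.213,-0.117,0,0,0,0,0.042,0.213,-0.117,0])

```text
time: 11.0
tool_pos: [0.4846, 0.2969, 0.0754]
ee_rot: [3.138, -0.002, 1.549]
wrist_force: [-0.3, 0.3, -1.3]
width: 0.0218
finger_force: 30.0
```

Request:
move_arm(steps=[0,0,0,0,0,-0.003,0,0,0,0,0,0,-0.006,0,0,0,0,0,0,-0.006,0,0,0,0,0,0,-0.006,0])

```text
time: 11.4
tool_pos: [0.4836, 0.297, 0.0681]
ee_rot: [3.14, -0.001, 1.55]
wrist_force: [0.3, -0.1, -0.2]
width: 0.0221
finger_force: 30.0
```

Request:
move_arm(steps=[0,0,0,0,0,0,0.7,0,0,0,0,0,0,0.7,0,0,0,0,0,0,0.7,0,0,0,0,0,0,0.7,0,0,0,0,0,0,0.7,0,0,0,0,0,0.02,0.7,0,0,0,0,0,0.06,0.7,0,0,0,0,0,0.1,0.7,0,0,0,0,0,0.14,0.7,0,0,0,0,-0.03,0.16,0.7,0,0,0,0,-0.07,0.17,0.7,0,0,0,0,-0.11,0.17,0.7])

```text
time: 12.6
tool_pos: [0.4838, 0.1861, 0.24]
ee_rot: [3.137, -0.001, 1.551]
wrist_force: [0.9, -0.1, 0.2]
width: 0.0656
finger_force: 0.0
```

Request:
move_arm(steps=[0,0,-0.06,0.003,-0.05,0,0.5,0,0,-0.12,0.006,-0.1,0,0.5,0,0,-0.18,0.009,-0.15,0,0.5,0,0,-0.24,0.012,-0.2,0,0.5,0,0,-0.3,0.015,-0.25,0,0.5,0,0,-0.373,0.017,-0.3,0,0.5,0,0,-0.373,0.019,-0.35,0,0.5,0,0,-0.373,0.019,-0.379,0,0.5,0,0,-0.373,0.019,-0.379,0,0.5,0,0,-0.373,0.019,-0.379,0,0.5])

```text
time: 13.6
tool_pos: [0.5018, -0.1925, 0.237]
ee_rot: [-3.141, -0.001, 1.175]
wrist_force: [0.4, 0.2, 0.0]
width: 0.0472
finger_force: 0.0
```

```bash
python3 - <<'E'
from h import *
o=get_obs(); print(o['tool_pos'],o['ee_rot'],o['width'],o['joint_positions'])
m=camera_model('wrist'); p,d=snapshot('wrist'); save('w4',p); np.save('w4d.npy',d)
P=cloud(m,d); hsv=cv2.cvtColor(p,cv2.COLOR_RGB2HSV)
X=(P[...,0]>.43)&(P[...,0]<.6)&(P[...,1]>-.27)&(P[...,1]<0.03)&(P[...,2]<.125)
y=X&(hsv[...,0]>20)&(hsv[...,0]<33)&(hsv[...,1]>150)&(P[...,2]>.012); q=P[y]; print('mark',len(q),rect(q),q.mean(0))
k=P[X&(P[...,2]>.1)]; print('knobtop',len(k),rect(k),np.median(k[:,2]))
red=X&((hsv[...,0]<6)|(hsv[...,0]>174))&(hsv[...,1]>150)&(hsv[...,2]>60)
f=P[red&(P[...,2]>.075)&(P[...,2]<.098)]; print('fin',len(f),rect(f))
a=P[red&(P[...,0]>.53)];print('ptr',len(a),rect(a),a.mean(0))
b=P[X&(P[...,2]>.015)&(P[...,2]<.025)&(P[...,1]>-.155)]; print('bedtop',len(b),rect(b))
E
```

```text
[ 0.50183852 -0.19247946  0.23702166] [-3.14082330e+00 -7.92643865e-04  1.17547495e+00] 0.04718491099652563 [-4.72198998e-01  5.77313229e-02  1.37704300e+00  7.38115211e-04
  1.70764625e+00 -7.67775289e-02]
mark 110 ((563.0221557617188, -91.84017181396484), (8.34190845489502, 17.313556671142578), 87.58953857421875) [ 0.5629474  -0.09193885  0.01779292]
knobtop 322 ((504.85382080078125, -191.83148193359375), (19.048267364501953, 19.181900024414062), 80.24951171875) 0.10762153263924279
fin 194 ((489.01507568359375, -200.12100219726562), (52.532325744628906, 14.95682144165039), 33.02373504638672)
ptr 116 ((548.0740966796875, -194.9842987060547), (10.139732360839844, 28.428693771362305), 86.34666442871094) [ 0.5485733  -0.19376617  0.02779058]
bedtop 11542 ((503.3563537597656, -73.10990905761719), (137.15333557128906, 165.37692260742188), 1.222495675086975)
```

View pics/w4.png

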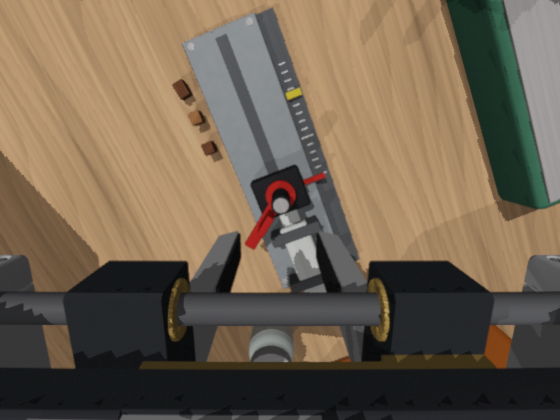

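The wrist view shows the knob at (281,204), pointer at (315,179), mark at (293,94) and the fin/arm pointing down-left to (250,243). The scraps are off the bed on its left. Knob axis is (0.5045, -0.192), slide about 0.1015 m along (0.02, 1).

Request:
move_arm(steps=[0,0,0,0.0025,0.0005,-0.04,0.5,0,0,0,0.0025,0.0005,-0.08,0.5,0,0,0,0.0025,0.0005,-0.12,0.5,0,0,0,0.0025,0.0005,-0.145,0.5,0,0,0,0.0025,0.0005,-0.152,0.5,0,0,0,0.0025,0.0005,-0.152,0.5,0,0,0,0.0025,0.0005,-0.152,0,0,0,0,0.0025,0.0005,-0.152,0,0,0,0,0.0025,0.0005,-0.152,0,0,0,0,0.0025,0.0005,-0.152,0,0,0,0,0.0025,0.0005,-0.152,0,0,0,0,0.0025,0.0005,-0.152,0])

```text
time: 14.85
tool_pos: [0.5046, -0.1919, 0.0866]
ee_rot: [3.141, 0.0, 1.177]
wrist_force: [-2.1, 1.7, 5.6]
width: 0.0199
finger_force: 30.0
```

Request:
move_arm(steps=[0,0,0,0,0.01,0,0,0,0,0,0,0.02,0,0,0,0,0,0.001,0.035,0,0,0,0,0,0.001,0.05,0,0,0,0,0,0.001,0.065,0,0,0,0,0,0.002,0.08,0,0,0,0,0,0.002,0.092,0,0,0,0,0,0.002,0.099,0,0,0,0,0,0.002,0.1015,0,0,0,0,0,0.002,0.1015,0,0,0,0,0,0.002,0.1015,0,0])

```text
time: 15.95
tool_pos: [0.5075, -0.0927, 0.0866]
ee_rot: [3.137, 0.004, 1.176]
wrist_force: [-0.2, -5.0, 3.2]
width: 0.0194
finger_force: 30.0
```

```bash
cat > chk.py <<'E'
from h import *
import sys
o=get_obs(); print(o['time'],o['tool_pos'],o['ee_rot'],o['wrist_force'],o['wrist_torque'],o['width'])
for c in ('top','scene','wrist'):
    m=camera_model(c); p,d=snapshot(c); save(sys.argv[1]+c,p)
    hsv=cv2.cvtColor(p,cv2.COLOR_RGB2HSV); P=cloud(m,d)
    X=(P[...,0]>.525)&(P[...,0]<.61)&(P[...,1]>-.22)&(P[...,1]<0)&(P[...,2]<.06)
    y=X&(hsv[...,0]>20)&(hsv[...,0]<33)&(hsv[...,1]>150)&(P[...,2]>.01)
    r=X&((hsv[...,0]<6)|(hsv[...,0]>174))&(hsv[...,1]>150)&(hsv[...,2]>60)
    for n,k,z in (('mark',y,.017),('ptr',r,None)):
        if k.sum()<3: print(c,n,'none'); continue
        v,u=np.nonzero(k); uv=[u.mean(),v.mean()]
        print(c,n,len(u),np.round(uv,1),'med',np.nanmedian(P[k],0).round(4),'rect',rect(P[k]))
    R2=((hsv[...,0]<6)|(hsv[...,0]>174))&(hsv[...,1]>150)&(P[...,2]>.045)&(P[...,2]<.1)&(abs(P[...,0]-.48)<.06)
    f=P[R2]; print(c,'lever',len(f),rect(f) if len(f)>3 else '')
E
python3 chk.py a
```

```text
15.95 [ 0.50751772 -0.09267087  0.08663679] [3.13676528 0.00378692 1.17633254] [-0.19044513 -5.03392341  3.23295185] [-0.87765138  0.09329375 -0.01070721] 0.01942864129233353
top mark none
top ptr none
top lever 31 ((461.5243225097656, -126.16487884521484), (31.169933319091797, 11.351806640625), 37.40830993652344)
scene mark 18 [241.2 263.7] med [ 0.5672 -0.0921  0.0156] rect ((565.5810546875, -91.60166931152344), (8.118602752685547, 13.397838592529297), 80.46764373779297)
scene ptr 27 [235.8 258.5] med [ 0.5522 -0.0944  0.0271] rect ((551.0073852539062, -90.64115905761719), (12.8884859085083, 27.704578399658203), 86.32782745361328)
scene lever 211 ((486.766357421875, -112.23705291748047), (86.48033142089844, 19.340620040893555), 28.612348556518555)
wrist mark 246 [343.4 193. ] med [ 0.5638 -0.0902  0.0174] rect ((563.2284545898438, -92.06597137451172), (10.560659408569336, 17.35763168334961), 86.20984649658203)
wrist ptr 311 [333.  207.3] med [ 0.5512 -0.0945  0.0286] rect ((550.3323974609375, -96.17505645751953), (13.494063377380371, 28.419588088989258), 78.6475830078125)
wrist lever 797 ((509.8288269042969, -88.0386734008789), (50.50548553466797, 25.84145164489746), 20.0783634185791)
```

Request:
move_arm(steps=[0,0,0,0,0.0025,0,0,0,0,0.1,0,0.0025,0,0,0,0,0.2,0,0.0025,0,0,0,0,0.32,0,0.0025,0,0,0,0,0.44,0,0.0025,0,0,0,0,0.56,0,0.0025,0,0,0,0,0.68,0,0.0025,0,0,0,0,0.8,0,0.0025,0,0,0,0,0.92,0,0.0025,0,0,0,0,1.04,0,0.0025,0,0,0,0,1.16,0,0.0025,0,0,0,0,1.16,0,0.0025,0,0])

```text
time: 17.3
tool_pos: [0.5065, -0.0907, 0.0866]
ee_rot: [-3.138, 0.005, 2.338]
wrist_force: [-2.4, -5.9, 5.4]
width: 0.0194
finger_force: 30.2
```

```bash
python3 chk.py b
```

```text
17.3 [ 0.50648293 -0.09068168  0.08661404] [-3.13802019  0.00457327  2.33758918] [-2.38774189 -5.90024129  5.42673334] [-0.99773535  0.48020489 -0.02515033] 0.01943898663748569
top mark none
top ptr none
top lever 16 ((499.3465576171875, -78.93584442138672), (18.522735595703125, 8.43440055847168), 50.98789978027344)
scene mark 20 [240.9 263.5] med [ 0.5663 -0.0923  0.0145] rect ((565.31884765625, -93.6871109008789), (17.319965362548828, 10.153810501098633), 36.54637908935547)
scene ptr 27 [236.2 257.7] med [ 0.5526 -0.0923  0.0281] rect ((551.1909790039062, -88.9284439086914), (13.90507984161377, 27.658519744873047), 88.2266616821289)
scene lever 257 ((502.7189025878906, -120.08648681640625), (87.36811065673828, 23.954105377197266), 69.18144226074219)
wrist mark none
wrist ptr none
wrist lever 760 ((497.7221374511719, -95.86116027832031), (52.456695556640625, 23.411117553710938), 57.75569534301758)
```

Request:
move_arm(steps=[0,0,0.06,0,0,0,0,0,0,0.12,0,0,0,0,0,0,0.18,0,0,0,0,0,0,0.18,0,0,0,0,0,0,0.18,0,0,0,0])

```text
time: 17.95
tool_pos: [0.5064, -0.0907, 0.0866]
ee_rot: [-3.137, 0.004, 2.516]
wrist_force: [-2.5, -5.2, 5.2]
width: 0.0196
finger_force: 30.6
```

```bash
python3 chk.py c; python3 - <<'E'
import cv2
p=cv2.imread('pics/cscene.png')[190:320,130:300]; cv2.imwrite('pics/cs.png',cv2.resize(p,None,fx=4.5,fy=4.5,interpolation=cv2.INTER_CUBIC))
E
```

```text
17.95 [ 0.5063567  -0.09074725  0.08661396] [-3.13699822  0.00359446  2.51554391] [-2.46873443 -5.23121704  5.16949009] [-0.99997882  0.5187409  -0.05897487] 0.01963180695057816
top mark none
top ptr none
top lever 17 ((496.2661437988281, -82.98159790039062), (20.64314079284668, 8.731019020080566), 69.88949584960938)
scene mark 20 [240.6 263.4] med [ 0.5658 -0.0934  0.0153] rect ((563.4255981445312, -91.6524429321289), (18.439369201660156, 7.636285305023193), 0.8303610682487488)
scene ptr 26 [236.1 257.6] med [ 0.5515 -0.0925  0.0277] rect ((551.6686401367188, -88.38512420654297), (14.466226577758789, 23.901988983154297), 84.2801742553711)
scene lever 251 ((507.3970947265625, -120.343505859375), (87.40425872802734, 23.569442749023438), 79.9979019165039)
wrist mark none
wrist ptr none
wrist lever 763 ((498.5278015136719, -97.7581787109375), (53.199607849121094, 23.445886611938477), 67.96923065185547)
```

View pics/cs.png

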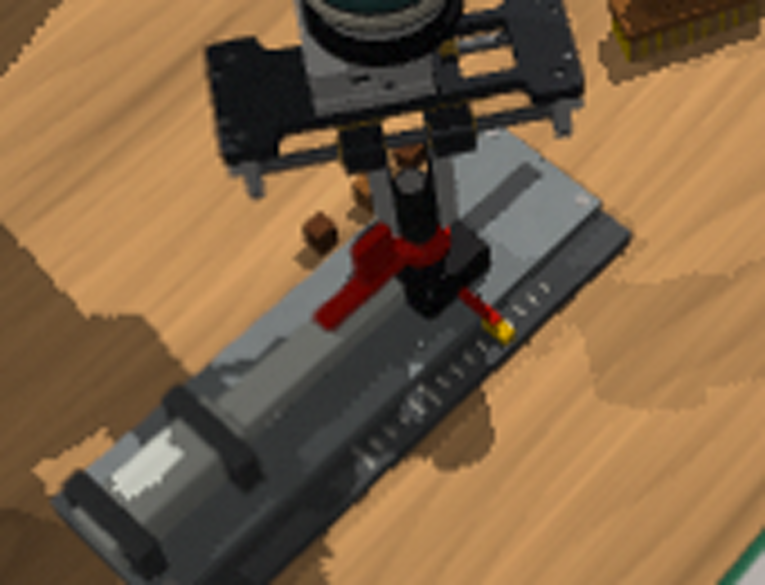

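The crop shows the pointer (478,305) in line with the mark (503,328). The lever arm is a few degrees short of lying along the leg, so I turn further until the stop.

Request:
move_arm(steps=[0,0,0.05,0,0,0,0,0,0,0.1,0,0,0,0,0,0,0.14,0,0,0,0,0,0,0.14,0,0,0,0,0,0,0.14,0,0,0,0])

```text
time: 18.6
tool_pos: [0.5049, -0.0904, 0.0866]
ee_rot: [-3.136, -0.001, 2.654]
wrist_force: [-9.0, -5.2, 8.5]
width: 0.0196
finger_force: 33.4
```

```bash
python3 chk.py d
```

```text
18.6 [ 0.50491846 -0.09040758  0.08663323] [-3.13601765e+00 -6.03031821e-04  2.65368369e+00] [-8.95545403 -5.21003634  8.54912698] [-0.7942822   1.14299355 -0.68712645] 0.01959666041485146
top mark none
top ptr none
top lever 15 ((493.7113952636719, -86.26083374023438), (20.30356788635254, 6.8043107986450195), 59.34672164916992)
scene mark 22 [240.6 263.5] med [ 0.5661 -0.0933  0.0153] rect ((564.341064453125, -92.92878723144531), (17.352703094482422, 9.061530113220215), 32.10129928588867)
scene ptr 27 [236.4 257.7] med [ 0.5518 -0.0918  0.0277] rect ((552.0205078125, -88.54779815673828), (28.24349594116211, 13.566073417663574), 0.5351174473762512)
scene lever 253 ((508.3399353027344, -119.67097473144531), (87.63691711425781, 22.05792236328125), 79.98483276367188)
wrist mark none
wrist ptr none
wrist lever 793 ((497.28582763671875, -102.57505798339844), (60.71748352050781, 21.37836456298828), 75.00616455078125)
```

Request:
move_arm(steps=[0,0,-0.05,0,0,0,0,0,0,-0.05,0,0,0,0,0,0,-0.05,0,0,0,0])

```text
time: 19.05
tool_pos: [0.5053, -0.0904, 0.0866]
ee_rot: [-3.136, 0.0, 2.605]
wrist_force: [-5.7, -5.3, 7.5]
width: 0.0196
finger_force: 34.1
```

```bash
python3 chk.py e; python3 - <<'E'
import cv2,numpy as np
p=cv2.imread('pics/escene.png')[225:300,170:280]; q=cv2.imread('pics/ewrist.png')
a=cv2.resize(p,(550,375),interpolation=cv2.INTER_CUBIC); b=cv2.resize(q[90:270,180:380],(250,225))
o=np.zeros((375,800,3),np.uint8); o[:,:550]=a; o[:225,550:]=b; cv2.imwrite('pics/e1.png',o)
E
```

```text
19.05 [ 0.50528605 -0.09035825  0.08664018] [-3.13620974e+00  4.76950570e-04  2.60497539e+00] [-5.67069529 -5.27296542  7.47391655] [-0.86704172  1.09446695 -0.26525574] 0.019594571338126286
top mark none
top ptr none
top lever 14 ((494.37353515625, -85.04827117919922), (20.524261474609375, 6.121997833251953), 63.541385650634766)
scene mark 20 [240.8 263.6] med [ 0.567  -0.0937  0.016 ] rect ((563.6884155273438, -91.96732330322266), (16.58240509033203, 7.020845413208008), 0.12427429854869843)
scene ptr 27 [236.3 257.7] med [ 0.5514 -0.092   0.0269] rect ((551.53857421875, -88.85672760009766), (13.697872161865234, 27.4178409576416), 83.6001968383789)
scene lever 253 ((507.7921447753906, -121.45565795898438), (87.45054626464844, 23.482057571411133), 80.04129028320312)
wrist mark none
wrist ptr none
wrist lever 757 ((497.6705627441406, -100.72010803222656), (57.61135482788086, 21.962154388427734), 72.82955932617188)
```

View pics/e1.png

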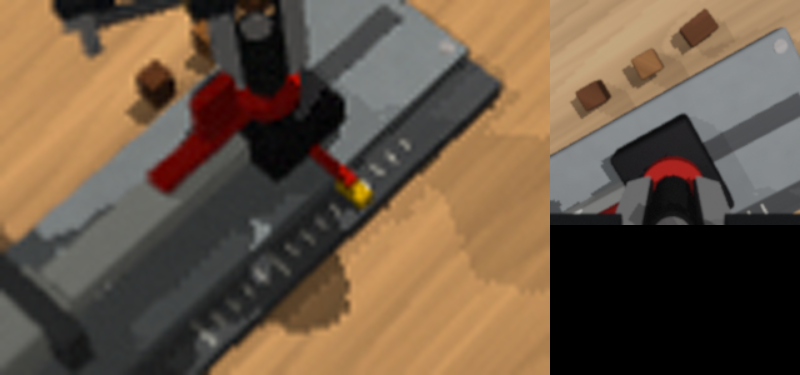

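The pointer (345,175) meets the mark (355,190), and the lever arm runs along the leg. The torque rise shows it is at the stop. I check the arm tip against its predicted closed position.

```bash
python3 - <<'E'
from h import *
m=camera_model('scene'); p=cv2.imread('pics/escene.png'); h=cv2.cvtColor(p,cv2.COLOR_BGR2HSV)
Rm=cv2.Rodrigues(np.array(m['rvec'],float))[0]
def proj(x): return cv2.projectPoints(np.array([x],float),np.array(m['rvec'],float),np.array(m['tvec'],float),np.array([[m['fx'],0,m['cx']],[0,m['fy'],m['cy']],[0,0,1.]]),np.array([m['k1'],0,0,0.]))[0].ravel()
r=((h[...,0]<6)|(h[...,0]>174))&(h[...,1]>150)&(h[...,2]>60); v,u=np.nonzero(r); k=(u>190)&(u<225)&(v>240)&(v<270); u,v=u[k],v[k]
print('tip region',[(int(c),round(float(v[u==c].mean()),1),int((u==c).sum())) for c in range(u.min(),u.min()+9)])
K=np.array([.5055,-.0905])
for a in (0,3,6,10,15,20):
    t=np.deg2rad(268.9-a); e=np.array([np.cos(t),np.sin(t)]); print(a,[proj([*(K+e*s),.055]).round(1).tolist() for s in (.074,.06,.05)])
E
```

```text
tip region [(200, 260.0, 3), (201, 259.5, 4), (202, 259.5, 6), (203, 259.5, 6), (204, 259.0, 7), (205, 258.0, 7), (206, 257.0, 7), (207, 256.0, 7), (208, 252.9, 9)]
0 [[200.3, 261.0], [204.6, 257.1], [207.6, 254.4]]
3 [[199.2, 260.0], [203.7, 256.3], [206.8, 253.8]]
6 [[198.2, 259.0], [202.8, 255.5], [206.1, 253.1]]
10 [[196.9, 257.5], [201.8, 254.4], [205.3, 252.1]]
15 [[195.6, 255.6], [200.7, 252.8], [204.3, 250.9]]
20 [[194.4, 253.6], [199.7, 251.2], [203.5, 249.5]]
```

```bash
python3 - <<'E'
from h import *
m=camera_model('top'); p,d=snapshot('top'); P=cloud(m,d)
n=(abs(P[...,0]-.484)<.06)&(abs(P[...,1]-.299)<.09)
for a,b in ((.03,.055),(.068,.09)):
    q=P[n&(P[...,2]>a)&(P[...,2]<b)]; print(len(q),rect(q),np.median(q[:,2]))
o=get_obs(); print(o['time'],o['tool_pos'],o['wrist_force'])
ok=abs(np.median(q[:,2])-.078)<.004
print(ok and close_job())
E
```

```text
324 ((481.5569763183594, 295.35308837890625), (130.6420440673828, 44.57763671875), 88.83856964111328) 0.04341112449979978
199 ((481.92236328125, 294.086181640625), (91.5801773071289, 20.950355529785156), 89.15477752685547) 0.07761151069180117
19.25 [ 0.50526787 -0.09034096  0.08663047] [-6.24638279 -5.63687216  7.45592254]
the job is handed in; nothing more can be done
None
```

I handed the job in at 19 s: all three scraps are off the bed on the robot's side, the brush stands upright near where it started, and the gripper holds the knob with the pointer within about 1 mm of the mark and the lever closed at its stop.

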